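Dial the code on the blade box in the garment-print corner

TASK

Dial the code into the long steel blade box, the one with two dials on its lid: first turn the large dial until its pointer stands at its second tick clockwise from the long zero tick (a quarter turn from zero), then turn the small dial until its pointer stands at its first tick clockwise from zero (an eighth of a turn from zero). Do not touch the square cash box with the single dial, and let go of the dials at the end.

Things in the scene. Friction and masses are not known exactly. Their poses are not given: they have to be found in the camera images.
- lock_box: Long grey steel box, fixed, 134 (x) x 264 (y) x 90 mm high, dark lid with two dials. Origin: centre of underside; z up, x away from the robot (within 0.4 rad). Dial axes (vertical) at x 0: large y +60 mm, small y -65 mm. Eight white ticks on the lid round each dial, 45 deg apart; the zero tick, twice as long, lies to +x of the axis. May swap places with the cash box. A pen and a squeegee lie near.
- large_dial (a joint): Angle, rad: 0 = pointer at zero tick (box +x), grows clockwise from above; second tick = 1.571. Starts 0.1 to 0.85; stops at -0.2 and 3.0; friction 0.04 N m, stays as left. Disc 68 mm across, top at z 96 mm, with upright black bar centred on the axis, 54 long, 14 wide, 34 tall (top at z 130 mm): grip across its width. Pointer: the bar's pointed end (7 mm more), white line on top.
- small_dial (a joint): Angle, rad, counted likewise: 0 = pointer at zero tick (box +x), grows clockwise from above; first tick = 0.785. Starts 1.6 to 2.2, so turn it anticlockwise; same stops and friction. Disc 46 mm across, top at z 96 mm; upright black bar centred on the axis, 36 long, 12 wide, 34 tall (top at z 130 mm). Pointer: the bar's pointed end (6 mm more), white line on top.
- cash_box: Square grey steel cash box, fixed, 144 x 144 x 90 mm high, dark lid with a coin slot and one black dial in the middle (bar 44 mm long, top at z 130 mm). Origin: centre of the underside, z up. Not part of the job: leave it untouched.

How it is judged:
By the outcome, as a careful person would: the job done as asked, in the order asked, and still so for the second after the job is handed in, with the robot touching nothing.
It also fails if it takes over 42 s, if anything falls off the work surface, if the arm or the gripper's body presses on something with over 40 N, if the wrist force passes 120 N, or if a joint passes its speed limit or range.

ROBOT

A 6-joint arm with a two-finger parallel gripper is mounted at the origin on the work surface. World frame = base frame: x ahead of the robot, y to its left, z up, the work surface at z = 0. Lengths are in mm, angles in rad, forces in N, time in s.
With the tool pointing down it reaches from about 275 to 1000 mm from the base axis. Payload 8.4 kg.
Tool frame: the origin (TCP) lies midway between the tips of the shut fingers; the grasp point (between the pads) lies 19 mm behind it; z points along the fingers, y is the line along which they close (so a half turn about z gives the same grasp; the last joint's range is limited). The gripper opens to 85 mm and grips with 20 to 120 N. Pads are 22 mm wide; open, the fingers measure 114 mm over their backs; the gripper's body (76 mm by 85 mm) begins 54 mm behind the grasp point. The pads swing forward as they close: fully open they stand 13 mm farther back than shut.
Start: joints at [-1.151, 0.353, 1.633, -0, 1.155, -0.002], TCP at [255.876, -570.224, 231.281] pointing down, gripper open.
Joint ranges: [-2.63, 2.63], [-0.92, 2.1], [0.06, 2.66], [-1.3, 4.44], [0, 2.69], [-3.02, 3.02]. Speed limits (rad/s): [2.22, 2.22, 2.79, 3.14, 3.14, 3.14].

INTERFACE

Orientations are given as [roll, pitch, yaw] about the fixed x, y, z axes, in that order (R = Rz(yaw) Ry(pitch) Rx(roll)).
In Python, from rig import r, imaging gives the robot as it stands. The module is installed in compiled form; this text tells all that it offers.
- The arm moves only by the tool arm_command, never from a script. Its argument "deltas" is a list of rows, each an object of numbers: "hand": the finger opening in mm, from 0 to 85.4; "tx", "ty", "tz": the shift along the tool's x, y, z in mm; "wx", "wy", "wz": the turn, a rotation vector about the tool's x, y, z in rad. A call has 1 to 8 rows; each row shifts and turns the commanded pose from where the row before left it, along the tool's axes as they then stand; what a row does not reach is not made up. A row lasts 1/8 s, in which the tool goes at most 62.5 mm and 10.7 degrees, less where a joint would pass 70% of its speed; a pose out of reach is approached as far as the arm can. A call with a gripper value outside its range is refused whole. The fingers move at their own pace and stop on an object; "squeeze" is the grip in N (left out, the last holds). Time passes only in rows, so rows that do not move let the fingers close. It gives the time, the measured TCP pose, the force, the opening and the grip force at its end, in the units of the state.
- r.sense(): the state, without advancing time (a new reading comes with each control period).
- imaging.grab_frame(name): name is "scene" or "top"; returns a dict with "image" (480x640x3 uint8, red, green, blue), "mtx" (3x3 intrinsics, pixels), "world_to_cam" (4x4, takes a point from world to camera coordinates). Camera axes: x right, y up, looking along -z (the intrinsics and any distortion apply to the point x, -y, -z); pixel columns grow to the right and rows downward; lengths in mm; the calibration is good to about 2 mm. A picture is of the moment at which its call begins. There is no depth.
- r.sign_off(): hands the job in; it is judged then, once.
The state is a dict: "clock": time; "qpos": joint angles; "qvel": joint speeds; "joint_efforts": joint torques, N m; "eef_pos": TCP position; "tcp_rot": TCP orientation; "contact_force": force on the tool from outside, world axes, zero at the start; "wrist_torque": the same for the moment, N m; "opening": opening from 0.0 (shut) to 1.0 (fully open); "grasp_force": force on a finger pad.
Only numpy, scipy, OpenCV 4.12 (cv2) and the standard library are available. Lean on these libraries where they do the work, as an engineer would, in place of code of your own. Each camera call takes 0.05 s, during which the arm holds its last target. There are 200 camera calls.

## Working session

There is one attempt and no reset: what is moved stays moved. The work goes in short steps, Python scripts to look and compute and a tool call to move; the robot and the scene stay as the last step left them, time stands still between calls to the robot, and variables do not carry over. Pictures are saved under pics/ and viewed, at most 10 in all, crops included, and the job is handed in when it is done.

Besides the shell and the picture viewer there is one more tool, called after ">>>" as name(argument=value, ...), one argument or row to a line, values as JSON. arm_command: Moves the arm, as the interface text tells. Its arguments: {"type":"object","properties":{"deltas":{"type":"array"},"squeeze":{"type":"number"}},"required":["deltas"]}

```bash
mkdir -p pics; python3 - <<'E'
from rig import r, imaging
import cv2,numpy as np,pickle
for n in ("top","scene"):
    f=imaging.grab_frame(n); pickle.dump(f,open(f"{n}.pkl","wb"))
    cv2.imwrite(f"pics/{n}0.png",f["image"][:,:,::-1]); print({k:v for k,v in f.items() if k!="image"})
print(r.sense())
E
```

```text
{'mtx': array([[615.35468451,   0.        , 318.99185918],
       [  0.        , 615.35468451, 243.20499919],
       [  0.        ,   0.        ,   1.        ]]), 'world_to_cam': array([[-7.84567535e-03, -9.99612154e-01, -2.67205181e-02,
         1.61206366e+01],
       [ 9.92250502e-01, -1.10960326e-02,  1.23757098e-01,
        -5.65393448e+02],
       [-1.24005591e-01, -2.55424895e-02,  9.91952718e-01,
        -1.18818075e+03],
       [ 0.00000000e+00,  0.00000000e+00,  0.00000000e+00,
         1.00000000e+00]])}
{'mtx': array([[561.17479936,   0.        , 319.85243314],
       [  0.        , 561.17479936, 233.00678985],
       [  0.        ,   0.        ,   1.        ]]), 'world_to_cam': array([[-6.17526214e-01,  7.86548853e-01,  1.50906118e-03,
         3.53363184e+02],
       [-5.05315756e-01, -3.98196519e-01,  7.65568755e-01,
         2.13228797e+02],
       [ 6.02758129e-01,  4.71996222e-01,  6.43352317e-01,
        -1.44850814e+03],
       [ 0.00000000e+00,  0.00000000e+00,  0.00000000e+00,
         1.00000000e+00]])}
{'clock': 0.1, 'qpos': array([-1.15139414e+00,  3.53568082e-01,  1.63401691e+00,  5.68544636e-06,
        1.15520769e+00, -2.37948923e-03]), 'qvel': array([ 0.00118236, -0.00126597, -0.00268686, -0.00013891,  0.00011427,
       -0.00017771]), 'joint_efforts': array([-1.17468466e-03, -6.06358838e+01, -3.42819536e+01, -1.84203427e-04,
        4.00821518e-03,  1.43917885e-05]), 'eef_pos': array([ 255.71551951, -569.85080342,  230.6618453 ]), 'tcp_rot': array([-3.14039264e+00, -8.05417587e-06,  4.21779372e-01]), 'contact_force': array([-0.30242492, -0.03260048,  0.15111659]), 'wrist_torque': array([-0.05230574,  0.01451441, -0.03140632]), 'grasp_force': 0.0, 'opening': 1.0006582299226494}
```

View pics/top0.png

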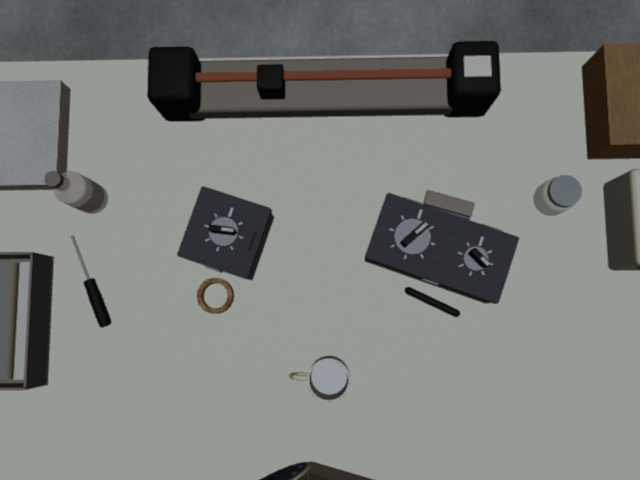

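View pics/scene0.png

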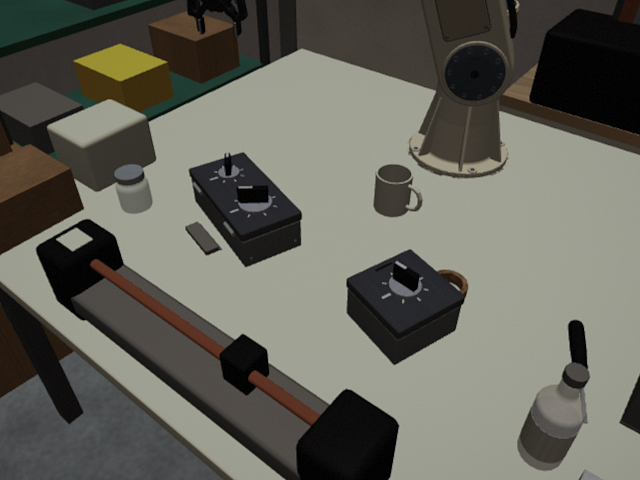

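The top view shows the lock box with lid corners near (387,194), (518,236), (497,302) and (366,261), the large dial at about (412,236) and the small one at about (476,258). The cash box is at (225,232). I'll zoom in on the lock box.

```bash
python3 - <<'E'
import cv2,pickle
im=pickle.load(open("top.pkl","rb"))["image"][180:310,360:525,::-1]
cv2.imwrite("pics/z1.png",cv2.resize(cv2.convertScaleAbs(im,alpha=1.5),None,fx=4.6,fy=4.6,interpolation=cv2.INTER_CUBIC))
E
```

```text
(no output)
```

View pics/z1.png

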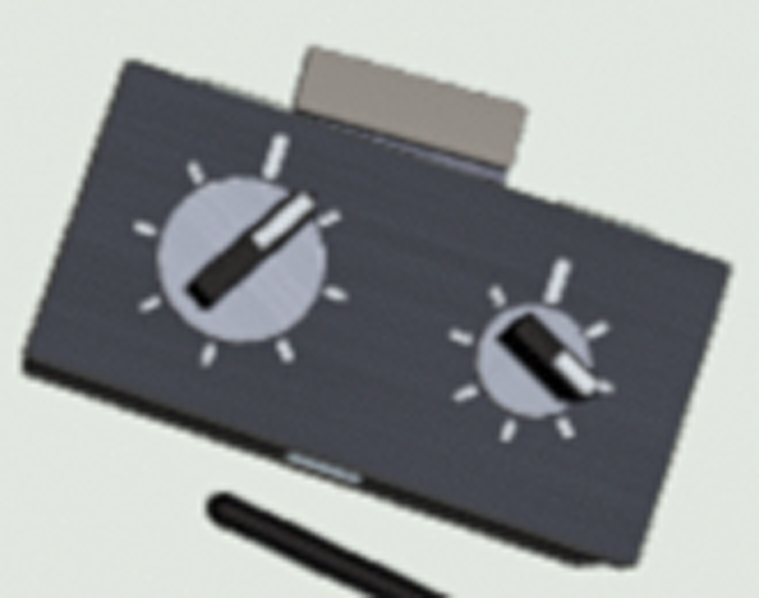

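The crop shows the large pointer just short of the first tick and the small pointer about at the second tick or a little beyond. Next I'll solve for the box pose and dial angles.

```bash
cat > h.py <<'E'
import numpy as np,pickle
f=pickle.load(open("top.pkl","rb"));K=f["mtx"];T=f["world_to_cam"]
def world(uv,z):   # pixel to plane z
    uv=np.atleast_2d(uv).astype(float); R=T[:3,:3];c=-R.T@T[:3,3]
    d=np.c_[(uv-[K[0,2],K[1,2]])/K[0,0],np.ones(len(uv))]*[1,-1,-1]@R
    return (c+d*((z-c[2])/d[:,2])[:,None])[:,:2]
zm=lambda p:np.array(p)/4.6+[360,180]-.4
E
python3 - <<'E'
from h import *
L,S=world(zm([(242,259),(534,361)]),96)
C=world(zm([(130,62),(731,265),(635,560),(26,361)]),90)
print("dials",L,S,np.linalg.norm(L-S)); print("corner centre",C.mean(0),np.linalg.norm(np.diff(C,axis=0),axis=1))
ang=lambda v:np.arctan2(v[1],v[0])
e=[ang(L-S)-np.pi/2,ang(C[0]-C[1])-np.pi/2,ang(C[0]-C[3]),ang(C[1]-C[2])]
print("yaw est",e)
y=np.mean(e[:2]);X=np.array([np.cos(y),np.sin(y)]);Y=np.array([-X[1],X[0]])
M=C.mean(0);print("from corners",M+60*Y,M-65*Y)
for n,t,p in(("large",(198,294),(306,200)),("small",(514,325),(589,387))):
    w=world(zm([t,p]),130);a=ang(w[1]-w[0]);print(n,"yaw",a,"dial angle",y-a,"mid",w.mean(0),np.linalg.norm(w[1]-w[0]))
E
```

```text
dials [ 569.8348526  -166.60529526] [ 526.62484284 -283.78152072] 124.88944213574763
corner centre [ 548.73866356 -222.63167165] [259.09967909 127.91014155 258.5993198 ]
yaw est [np.float64(-0.3532895817421937), np.float64(-0.34632693839785844), np.float64(-0.3491895061618525), np.float64(-0.3535097071918442)]
from corners [ 569.30172472 -166.26536509] [ 526.46201398 -283.69517043]
large yaw -0.866170382674626 dial angle 0.5163621226045999 mid [ 570.03201443 -166.42075105] 57.49158771764624
small yaw -2.2900956609098615 dial angle 1.9402874008398354 mid [ 525.22869692 -282.93327353] 37.77997941718343
```

>>> arm_command(
  deltas=[
    {"wz": -0.185,"hand": 50},
    {"wz": -0.185,"hand": 50},
    {"wz": -0.185,"hand": 50},
    {"wz": -0.185,"hand": 50},
    {"wz": -0.185,"hand": 50},
    {"wz": -0.185,"hand": 50},
    {"wz": -0.185,"hand": 50},
    {"wz": -0.185,"hand": 50},
  ],
  squeeze=30,
)

```text
schema error: expected keys hand, tx, ty, tz, wx, wy, wz
```

>>> arm_command(
  deltas=[
    {"wz": -0.185},
    {"wz": -0.185},
    {"tx": 10,"ty": 50},
    {"tx": 10,"ty": 50},
    {"tx": 10,"ty": 50},
    {"tx": 10,"ty": 50},
    {"tx": 10,"ty": 50},
    {"tx": 10,"ty": 50},
  ],
)

```text
schema error: expected keys hand, tx, ty, tz, wx, wy, wz
```

>>> arm_command(
  deltas=[
    {"tx": 10,"ty": 50},
    {"tx": 10,"ty": 50},
    {"tx": 10,"ty": 50},
    {"tx": 10,"ty": 40},
    {},
    {},
  ],
)

```text
schema error: expected keys hand, tx, ty, tz, wx, wy, wz
```

```bash
cat > d.py <<'E'
import sys,numpy as np
from scipy.spatial.transform import Rotation as Ro
from rig import r
s=r.sense();t=np.array(list(map(float,sys.argv[1:5])))
R=Ro.from_euler('xyz',s['tcp_rot']);G=Ro.from_euler('xyz',[np.pi,0,t[3]])
np.set_printoptions(precision=3,suppress=True)
print(s['clock'],s['eef_pos'],s['tcp_rot'],s['contact_force'],s['wrist_torque'],s['opening'],s['grasp_force'],s['qpos'])
print("d",R.inv().apply(t[:3]-s['eef_pos']),"w",(R.inv()*G).as_rotvec())
E
python3 d.py 569.8 -166.5 103 2.275
```

```text
0.1 [ 255.716 -569.851  230.662] [-3.14  -0.     0.422] [-0.302 -0.033  0.151] [-0.052  0.015 -0.031] 1.0006582299226494 0.0 [-1.151  0.354  1.634  0.     1.155 -0.002]
d [ 451.683 -239.267  127.953] w [-0.001 -0.001 -1.853]
```

>>> arm_command(
  deltas=[
    {"hand": 50,"tx": 0,"ty": 0,"tz": 0,"wx": 0,"wy": 0,"wz": -0.185},
    {"hand": 50,"tx": 0,"ty": 0,"tz": 0,"wx": 0,"wy": 0,"wz": -0.185},
    {"hand": 50,"tx": 0,"ty": 0,"tz": 0,"wx": 0,"wy": 0,"wz": -0.185},
    {"hand": 50,"tx": 0,"ty": 0,"tz": 0,"wx": 0,"wy": 0,"wz": -0.185},
    {"hand": 50,"tx": 0,"ty": 0,"tz": 0,"wx": 0,"wy": 0,"wz": -0.185},
    {"hand": 50,"tx": 0,"ty": 0,"tz": 0,"wx": 0,"wy": 0,"wz": -0.185},
    {"hand": 50,"tx": 0,"ty": 0,"tz": 0,"wx": 0,"wy": 0,"wz": -0.185},
    {"hand": 50,"tx": 0,"ty": 0,"tz": 0,"wx": 0,"wy": 0,"wz": -0.185},
  ],
  squeeze=30,
)

```text
clock: 1.1
eef_pos: [255.7, -570.0, 230.8]
tcp_rot: [-3.142, -0.001, 1.908]
contact_force: [-0.1, 0.3, 0.1]
opening: 0.588
grasp_force: 0.0
```

>>> arm_command(
  deltas=[
    {"hand": 50,"tx": 0,"ty": 0,"tz": 0,"wx": 0,"wy": 0,"wz": -0.185},
    {"hand": 50,"tx": 0,"ty": 0,"tz": 0,"wx": 0,"wy": 0,"wz": -0.185},
    {"hand": 50,"tx": 10,"ty": 50,"tz": 0,"wx": 0,"wy": 0,"wz": 0},
    {"hand": 50,"tx": 10,"ty": 50,"tz": 0,"wx": 0,"wy": 0,"wz": 0},
    {"hand": 50,"tx": 10,"ty": 50,"tz": 0,"wx": 0,"wy": 0,"wz": 0},
    {"hand": 50,"tx": 10,"ty": 50,"tz": 0,"wx": 0,"wy": 0,"wz": 0},
    {"hand": 50,"tx": 10,"ty": 50,"tz": 0,"wx": 0,"wy": 0,"wz": 0},
    {"hand": 50,"tx": 10,"ty": 50,"tz": 0,"wx": 0,"wy": 0,"wz": 0},
  ],
)

```text
clock: 2.1
eef_pos: [447.1, -329.4, 231.1]
tcp_rot: [-3.142, -0.0, 2.272]
contact_force: [0.1, -0.3, -0.0]
opening: 0.579
grasp_force: 0.0
```

>>> arm_command(
  deltas=[
    {"hand": 50,"tx": 10,"ty": 50,"tz": 0,"wx": 0,"wy": 0,"wz": 0},
    {"hand": 50,"tx": 10,"ty": 50,"tz": 0,"wx": 0,"wy": 0,"wz": 0},
    {"hand": 50,"tx": 10,"ty": 50,"tz": 0,"wx": 0,"wy": 0,"wz": 0},
    {"hand": 50,"tx": 10,"ty": 40,"tz": 0,"wx": 0,"wy": 0,"wz": 0},
    {"hand": 50,"tx": 0,"ty": 0,"tz": 0,"wx": 0,"wy": 0,"wz": 0},
    {"hand": 50,"tx": 0,"ty": 0,"tz": 0,"wx": 0,"wy": 0,"wz": 0},
  ],
)

```text
clock: 2.85
eef_pos: [565.3, -177.9, 230.9]
tcp_rot: [-3.141, -0.001, 2.272]
contact_force: [-0.5, -0.4, 0.0]
opening: 0.589
grasp_force: 0.0
```

```bash
python3 d.py 569.8 -166.5 103 2.275
```

```text
2.85 [ 565.345 -177.886  230.894] [-3.141 -0.001  2.272] [-0.479 -0.45   0.016] [ 0.017 -0.021 -0.061] 0.5891917636606636 0.0 [-0.307  0.304  1.704 -0.     1.134 -1.009]
d [  5.745  10.855 127.889] w [-0.001 -0.001 -0.003]
```

>>> arm_command(
  deltas=[
    {"hand": 50,"tx": 5.7,"ty": 10.9,"tz": 0,"wx": 0,"wy": 0,"wz": 0},
    {"hand": 50,"tx": 0,"ty": 0,"tz": 40,"wx": 0,"wy": 0,"wz": 0},
    {"hand": 50,"tx": 0,"ty": 0,"tz": 30,"wx": 0,"wy": 0,"wz": 0},
    {"hand": 50,"tx": 0,"ty": 0,"tz": 25,"wx": 0,"wy": 0,"wz": 0},
    {"hand": 50,"tx": 0,"ty": 0,"tz": 20,"wx": 0,"wy": 0,"wz": 0},
    {"hand": 50,"tx": 0,"ty": 0,"tz": 13,"wx": 0,"wy": 0,"wz": 0},
    {"hand": 50,"tx": 0,"ty": 0,"tz": 0,"wx": 0,"wy": 0,"wz": 0},
  ],
)

```text
clock: 3.72
eef_pos: [569.9, -166.4, 102.6]
tcp_rot: [-3.141, -0.001, 2.271]
contact_force: [-0.2, 0.8, 0.4]
opening: 0.586
grasp_force: 0.0
```

>>> arm_command(
  deltas=[
    {"hand": 5,"tx": 0,"ty": 0,"tz": 0,"wx": 0,"wy": 0,"wz": 0},
    {"hand": 5,"tx": 0,"ty": 0,"tz": 0,"wx": 0,"wy": 0,"wz": 0},
    {"hand": 5,"tx": 0,"ty": 0,"tz": 0,"wx": 0,"wy": 0,"wz": 0},
    {"hand": 5,"tx": 0,"ty": 0,"tz": 0,"wx": 0,"wy": 0,"wz": 0},
    {"hand": 5,"tx": 0,"ty": 0,"tz": 0,"wx": 0,"wy": 0,"wz": 0},
    {"hand": 5,"tx": 0,"ty": 0,"tz": 0,"wx": 0,"wy": 0,"wz": 0},
  ],
)

```text
clock: 4.47
eef_pos: [571.3, -166.4, 104.3]
tcp_rot: [3.14, 0.001, 2.272]
contact_force: [0.8, 0.9, 5.9]
opening: 0.161
grasp_force: 32.9
```

```bash
python3 d.py 569.8 -166.5 103 1.220
```

```text
4.475 [ 571.308 -166.374  104.272] [3.14  0.001 2.272] [0.788 0.94  5.881] [ 0.264 -0.047  0.001] 0.1608253755371446 32.91280388832092 [-0.286  0.453  1.803  0.     0.884 -0.987]
d [ 0.878 -1.235  1.27 ] w [0.002 0.001 1.052]
```

>>> arm_command(
  deltas=[
    {"hand": 5,"tx": 0,"ty": 0,"tz": 0,"wx": 0,"wy": 0,"wz": 0.15},
    {"hand": 5,"tx": 0,"ty": 0,"tz": 0,"wx": 0,"wy": 0,"wz": 0.15},
    {"hand": 5,"tx": 0,"ty": 0,"tz": 0,"wx": 0,"wy": 0,"wz": 0.15},
    {"hand": 5,"tx": 0,"ty": 0,"tz": 0,"wx": 0,"wy": 0,"wz": 0.15},
    {"hand": 5,"tx": 0,"ty": 0,"tz": 0,"wx": 0,"wy": 0,"wz": 0.15},
    {"hand": 5,"tx": 0,"ty": 0,"tz": 0,"wx": 0,"wy": 0,"wz": 0.15},
    {"hand": 5,"tx": 0,"ty": 0,"tz": 0,"wx": 0,"wy": 0,"wz": 0.15},
    {"hand": 5,"tx": 0,"ty": 0,"tz": 0,"wx": 0,"wy": 0,"wz": 0.0},
  ],
)

```text
clock: 5.48
eef_pos: [571.4, -166.3, 104.3]
tcp_rot: [3.14, -0.001, 1.22]
contact_force: [1.5, 1.1, 5.6]
opening: 0.16
grasp_force: 32.9
```

```bash
python3 d.py 569.8 -166.5 103 1.220
```

```text
5.475 [ 571.444 -166.324  104.312] [ 3.14  -0.001  1.22 ] [1.54  1.116 5.567] [ 0.311  0.007 -0.02 ] 0.15980269292378874 32.89914608001709 [-0.286  0.453  1.803  0.001  0.884  0.065]
d [-0.731 -1.486  1.309] w [ 0.002 -0.001 -0.   ]
```

>>> arm_command(
  deltas=[
    {"hand": 50,"tx": 0,"ty": 0,"tz": 0,"wx": 0,"wy": 0,"wz": 0},
    {"hand": 50,"tx": 0,"ty": 0,"tz": 0,"wx": 0,"wy": 0,"wz": 0},
    {"hand": 50,"tx": 0,"ty": 0,"tz": 0,"wx": 0,"wy": 0,"wz": 0},
    {"hand": 50,"tx": 0,"ty": 0,"tz": 0,"wx": 0,"wy": 0,"wz": 0},
    {"hand": 50,"tx": 0,"ty": 0,"tz": -25,"wx": 0,"wy": 0,"wz": 0},
    {"hand": 50,"tx": 0,"ty": 0,"tz": -50,"wx": 0,"wy": 0,"wz": 0},
    {"hand": 50,"tx": 0,"ty": 0,"tz": -50,"wx": 0,"wy": 0,"wz": 0},
    {"hand": 50,"tx": 0,"ty": 0,"tz": 0,"wx": 0,"wy": 0,"wz": 0},
  ],
)

```text
clock: 6.48
eef_pos: [572.9, -167.1, 232.6]
tcp_rot: [3.134, -0.0, 1.222]
contact_force: [-0.4, 0.7, -0.2]
opening: 0.587
grasp_force: 0.0
```

```bash
python3 d.py 526.5 -283.7 228 0.851
```

```text
6.475 [ 572.88  -167.128  232.636] [ 3.134 -0.     1.222] [-0.358  0.697 -0.192] [-0.004  0.034  0.008] 0.5873754339338287 0.0 [-0.286  0.304  1.7   -0.     1.13   0.063]
d [-125.407   -3.745    4.549] w [ 0.007 -0.002  0.371]
```

>>> arm_command(
  deltas=[
    {"hand": 50,"tx": -42,"ty": -1.2,"tz": 0,"wx": 0,"wy": 0,"wz": 0},
    {"hand": 50,"tx": -42,"ty": -1.2,"tz": 0,"wx": 0,"wy": 0,"wz": 0},
    {"hand": 50,"tx": -41.4,"ty": -1.3,"tz": 0,"wx": 0,"wy": 0,"wz": 0},
    {"hand": 50,"tx": 0,"ty": 0,"tz": 0,"wx": 0.007,"wy": -0.002,"wz": 0.18},
    {"hand": 50,"tx": 0,"ty": 0,"tz": 0,"wx": 0,"wy": 0,"wz": 0.18},
    {"hand": 50,"tx": 0,"ty": 0,"tz": 0,"wx": 0,"wy": 0,"wz": 0.01},
    {"hand": 50,"tx": 0,"ty": 0,"tz": 0,"wx": 0,"wy": 0,"wz": 0},
  ],
)

```text
clock: 7.35
eef_pos: [523.9, -282.7, 227.7]
tcp_rot: [-3.134, 0.004, 0.856]
contact_force: [0.4, -0.0, -0.4]
opening: 0.587
grasp_force: 0.0
```

```bash
python3 d.py 526.5 -283.7 104 0.851; python3 - <<'E'
from rig import imaging
import cv2,pickle
f=imaging.grab_frame("top");pickle.dump(f,open("top1.pkl","wb"))
im=f["image"][180:310,360:525,::-1]
cv2.imwrite("pics/z2.png",cv2.resize(cv2.convertScaleAbs(im,alpha=1.5),None,fx=4.6,fy=4.6,interpolation=cv2.INTER_CUBIC))
E
```

```text
7.35 [ 523.88  -282.689  227.667] [-3.134  0.004  0.856] [ 0.398 -0.006 -0.449] [-0.041  0.029  0.018] 0.5872717980434251 0.0 [-0.496  0.315  1.697 -0.003  1.138  0.22 ]
d [  1.452   3.521 123.641] w [-0.007  0.004  0.005]
```

View pics/z2.png

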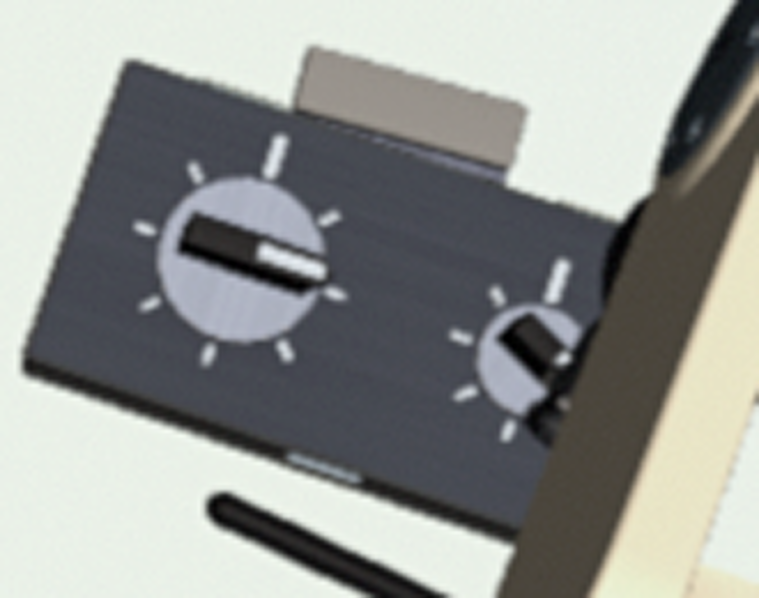

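The large pointer now stands by the second tick. The line runs from about (192,228) to (326,270) in the crop, and I'll measure it.

```bash
python3 - <<'E'
from h import *
import cv2
ang=lambda v:np.arctan2(v[1],v[0])
g=cv2.cvtColor(pickle.load(open("top1.pkl","rb"))["image"],cv2.COLOR_RGB2GRAY)
# dark top pixels of the bar + white line: axis from eye, and by white-line pixels
for t,p in(((187,232),(326,270)),((257,250),(326,270)),((197,213),(324,259))):
    w=world(zm([t,p]),130);print("dial",-.351-ang(w[1]-w[0]),w.mean(0))
# zero / opposite ticks, second and sixth ticks on the lid
for a,b in(((281,137),(208,355)),((135,227),(345,295)),((190,163),(290,360)),((143,305),(340,214))):
    w=world(zm([b,a]),90);print("tick line yaw",ang(w[1]-w[0]))
E
```

```text
dial 1.5027830932689938 [ 568.38875435 -168.08476547]
dial 1.5183729408496318 [ 564.6105741  -181.86810196]
dial 1.5854348981771518 [ 574.39716676 -169.83411488]
tick line yaw -0.34418315363853563
tick line yaw 1.2409244047706829
tick line yaw 0.44106725125605106
tick line yaw 1.9942708919180625
```

```bash
cat > ov.py <<'E'
from h import *
import cv2
def px(P): 
    c=(np.c_[P,np.ones(len(P))]@T.T)[:,:3]*[1,-1,-1]; return (c@K.T)[:,:2]/c[:,2:]
def overlay(fn,out,c,Ln,Wd,tip,angs,S=14,h=24):
    im=pickle.load(open(fn,"rb"))["image"][:,:,::-1]
    o=px(np.array([[*c,130.]]))[0].astype(int)-h
    v=cv2.convertScaleAbs(im[o[1]:o[1]+2*h,o[0]:o[0]+2*h],alpha=1.5)
    v=cv2.resize(v,None,fx=S,fy=S,interpolation=cv2.INTER_CUBIC);res=[]
    for a in angs:
        w=v.copy();y=-.351-a;X=np.array([np.cos(y),np.sin(y)]);Y=np.array([-X[1],X[0]])
        q=np.array([[-Ln/2,-Wd/2],[Ln/2,-Wd/2],[Ln/2+tip,0],[Ln/2,Wd/2],[-Ln/2,Wd/2],[-Ln/2,0],[Ln/2+tip,0]])
        P=np.c_[c+q[:,:1]*X+q[:,1:]*Y,np.full(len(q),130.)]
        cv2.polylines(w,[np.int32((px(P)-o+.5)*S)[:,None]],False,(0,0,255),1);res.append(w)
    cv2.imwrite(out,cv2.resize(np.hstack(res),(798,int(798/len(res)))))
E
python3 -c "
from ov import *
overlay('top1.pkl','pics/o1.png',np.array([569.8,-166.5]),54,14,7,[1.53,1.571])"
```

```text
(no output)
```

View pics/o1.png

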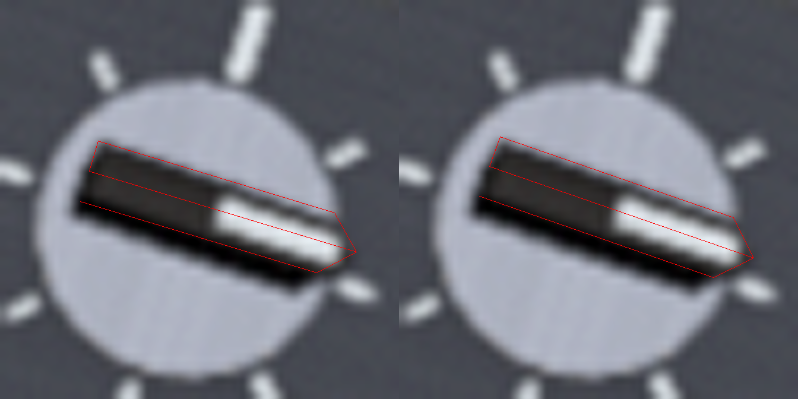

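```bash
cat > wl.py <<'E'
from h import *
import cv2
def fit(fn,x0,x1,y0,y1,ths,z=130):
    g=cv2.cvtColor(pickle.load(open(fn,"rb"))["image"],cv2.COLOR_RGB2GRAY)[y0:y1,x0:x1]
    g=cv2.resize(g,None,fx=8,fy=8,interpolation=cv2.INTER_CUBIC)
    for th in ths:
        n,l,s,c=cv2.connectedComponentsWithStats((g>th).astype(np.uint8))
        for i in range(1,n):
            if s[i,4]<500: continue
            v,u=np.nonzero(l==i); w=world(np.c_[(u+.5)/8-.5+x0,(v+.5)/8-.5+y0],z)
            ev,E=np.linalg.eigh(np.cov(w.T)); a=np.arctan2(E[1,1],E[0,1])
            print(th,s[i,4],"c",w.mean(0).round(1),"len,wid",np.sqrt(12*ev[::-1]).round(1),"yaw",round(a,3),"dial mod pi",round((-.351-a)%np.pi,3))
E
python3 - <<'E'
from wl import *
print("before");fit("top.pkl",410,430,218,238,(140,150,160))
print("after");fit("top1.pkl",412,434,228,244,(140,150,160))
print("zero tick");fit("top1.pkl",414,424,206,222,(90,),90)
E
```

```text
before
140 1048 c [ 580.7 -179.1] len,wid [22.2  2.5] yaw 2.276 dial mod pi 0.515
after
140 1491 c [ 564.1 -181.9] len,wid [23.9  3.3] yaw 1.219 dial mod pi 1.572
zero tick
90 1976 c [ 613.2 -182.1] len,wid [18.4  6. ] yaw 2.797 dial mod pi 3.136
90 1033 c [ 600.5 -176.3] len,wid [13.2  4.7] yaw 1.381 dial mod pi 1.409
```

>>> arm_command(
  deltas=[
    {"hand": 50,"tx": 1.5,"ty": 3.5,"tz": 0,"wx": -0.007,"wy": 0.004,"wz": 0.005},
    {"hand": 50,"tx": 0,"ty": 0,"tz": 40,"wx": 0,"wy": 0,"wz": 0},
    {"hand": 50,"tx": 0,"ty": 0,"tz": 30,"wx": 0,"wy": 0,"wz": 0},
    {"hand": 50,"tx": 0,"ty": 0,"tz": 25,"wx": 0,"wy": 0,"wz": 0},
    {"hand": 50,"tx": 0,"ty": 0,"tz": 17,"wx": 0,"wy": 0,"wz": 0},
    {"hand": 50,"tx": 0,"ty": 0,"tz": 10,"wx": 0,"wy": 0,"wz": 0},
    {"hand": 50,"tx": 0,"ty": 0,"tz": 0,"wx": 0,"wy": 0,"wz": 0},
  ],
)

```text
clock: 8.28
eef_pos: [527.8, -284.1, 106.0]
tcp_rot: [3.141, -0.0, 0.847]
contact_force: [0.4, 1.0, 0.3]
opening: 0.587
grasp_force: 0.0
```

>>> arm_command(
  deltas=[
    {"hand": 5,"tx": 0,"ty": 0,"tz": 0,"wx": 0,"wy": 0,"wz": 0},
    {"hand": 5,"tx": 0,"ty": 0,"tz": 0,"wx": 0,"wy": 0,"wz": 0},
    {"hand": 5,"tx": 0,"ty": 0,"tz": 0,"wx": 0,"wy": 0,"wz": 0},
    {"hand": 5,"tx": 0,"ty": 0,"tz": 0,"wx": 0,"wy": 0,"wz": 0},
    {"hand": 5,"tx": 0,"ty": 0,"tz": 0,"wx": 0,"wy": 0,"wz": 0},
    {"hand": 5,"tx": 0,"ty": 0,"tz": 0,"wx": 0,"wy": 0,"wz": 0},
  ],
)

```text
clock: 9.02
eef_pos: [528.3, -284.5, 107.1]
tcp_rot: [3.139, -0.0, 0.847]
contact_force: [-0.2, 1.1, 6.2]
opening: 0.134
grasp_force: 34.9
```

```bash
python3 d.py 526.5 -283.7 104 2.007
```

```text
9.025 [ 528.347 -284.458  107.124] [ 3.139 -0.     0.847] [-0.192  1.07   6.188] [0.063 0.128 0.006] 0.13361675097899645 34.91325080394745 [-0.496  0.455  1.79  -0.     0.894  0.228]
d [-0.657 -1.892  3.12 ] w [ 0.002  0.001 -1.16 ]
```

Gripped at 11.4 mm, as expected for a 12 mm bar. Next I turn it anticlockwise by 1.16 rad.

>>> arm_command(
  deltas=[
    {"hand": 5,"tx": 0,"ty": 0,"tz": 0,"wx": 0,"wy": 0,"wz": -0.166},
    {"hand": 5,"tx": 0,"ty": 0,"tz": 0,"wx": 0,"wy": 0,"wz": -0.166},
    {"hand": 5,"tx": 0,"ty": 0,"tz": 0,"wx": 0,"wy": 0,"wz": -0.166},
    {"hand": 5,"tx": 0,"ty": 0,"tz": 0,"wx": 0,"wy": 0,"wz": -0.166},
    {"hand": 5,"tx": 0,"ty": 0,"tz": 0,"wx": 0,"wy": 0,"wz": -0.166},
    {"hand": 5,"tx": 0,"ty": 0,"tz": 0,"wx": 0,"wy": 0,"wz": -0.166},
    {"hand": 5,"tx": 0,"ty": 0,"tz": 0,"wx": 0,"wy": 0,"wz": -0.164},
    {"hand": 5,"tx": 0,"ty": 0,"tz": 0,"wx": 0,"wy": 0,"wz": 0},
  ],
)

```text
clock: 10.02
eef_pos: [529.0, -284.6, 107.1]
tcp_rot: [3.139, 0.003, 2.006]
contact_force: [3.4, -0.1, 5.4]
opening: 0.141
grasp_force: 34.9
```

>>> arm_command(
  deltas=[
    {"hand": 50,"tx": 0,"ty": 0,"tz": 0,"wx": 0,"wy": 0,"wz": 0},
    {"hand": 50,"tx": 0,"ty": 0,"tz": 0,"wx": 0,"wy": 0,"wz": 0},
    {"hand": 50,"tx": 0,"ty": 0,"tz": 0,"wx": 0,"wy": 0,"wz": 0},
    {"hand": 50,"tx": 0,"ty": 0,"tz": 0,"wx": 0,"wy": 0,"wz": 0},
    {"hand": 50,"tx": 0,"ty": 0,"tz": -25,"wx": 0,"wy": 0,"wz": 0},
    {"hand": 50,"tx": 0,"ty": 0,"tz": -50,"wx": 0,"wy": 0,"wz": 0},
    {"hand": 50,"tx": 0,"ty": 0,"tz": -50,"wx": 0,"wy": 0,"wz": 0},
    {"hand": 50,"tx": 0,"ty": 0,"tz": 0,"wx": 0,"wy": 0,"wz": 0},
  ],
)

```text
clock: 11.02
eef_pos: [529.9, -285.3, 235.6]
tcp_rot: [3.137, 0.007, 2.006]
contact_force: [-0.0, -0.2, -0.1]
opening: 0.586
grasp_force: 0.0
```

```bash
python3 d.py 380 -420 232 2.007
```

```text
11.025 [ 529.872 -285.311  235.638] [3.137 0.007 2.006] [-0.028 -0.21  -0.134] [-0.003  0.057  0.046] 0.5863312658817679 0.0 [-0.496  0.309  1.687 -0.     1.138 -0.932]
d [ -58.841 -192.728    3.089] w [ 0.005  0.007 -0.001]
```

>>> arm_command(
  deltas=[
    {"hand": 50,"tx": -15,"ty": -48,"tz": 0,"wx": 0,"wy": 0,"wz": 0},
    {"hand": 50,"tx": -15,"ty": -48,"tz": 0,"wx": 0,"wy": 0,"wz": 0},
    {"hand": 50,"tx": -15,"ty": -48,"tz": 0,"wx": 0,"wy": 0,"wz": 0},
    {"hand": 50,"tx": -15,"ty": -48,"tz": 0,"wx": 0,"wy": 0,"wz": 0},
    {"hand": 50,"tx": 0,"ty": 0,"tz": 0,"wx": 0,"wy": 0,"wz": 0},
    {"hand": 50,"tx": 0,"ty": 0,"tz": 0,"wx": 0,"wy": 0,"wz": 0},
  ],
)

```text
clock: 11.78
eef_pos: [378.9, -419.2, 230.5]
tcp_rot: [3.141, -0.001, 2.006]
contact_force: [0.1, 0.2, -0.5]
opening: 0.588
grasp_force: 0.0
```

```bash
python3 - <<'E'
from rig import imaging
import cv2,pickle
f=imaging.grab_frame("top");pickle.dump(f,open("top2.pkl","wb"))
im=f["image"][180:310,360:525,::-1]
cv2.imwrite("pics/z3.png",cv2.resize(cv2.convertScaleAbs(im,alpha=1.5),None,fx=4.6,fy=4.6,interpolation=cv2.INTER_CUBIC))
from wl import *
fit("top2.pkl",412,434,228,244,(130,140)); print("small")
fit("top2.pkl",470,492,245,268,(120,130,140))
E
```

```text
130 1762 c [ 564.1 -181.8] len,wid [24.4  3.8] yaw 1.219 dial mod pi 1.572
140 1116 c [ 564.1 -182.2] len,wid [23.2  2.6] yaw 1.215 dial mod pi 1.576
small
120 1429 c [ 531.9 -294.7] len,wid [16.2  4.6] yaw 2.008 dial mod pi 0.783
130 1131 c [ 531.9 -294.7] len,wid [15.5  3.8] yaw 2.018 dial mod pi 0.773
140 699 c [ 532.  -294.9] len,wid [14.6  2.6] yaw 2.02 dial mod pi 0.771
```

View pics/z3.png

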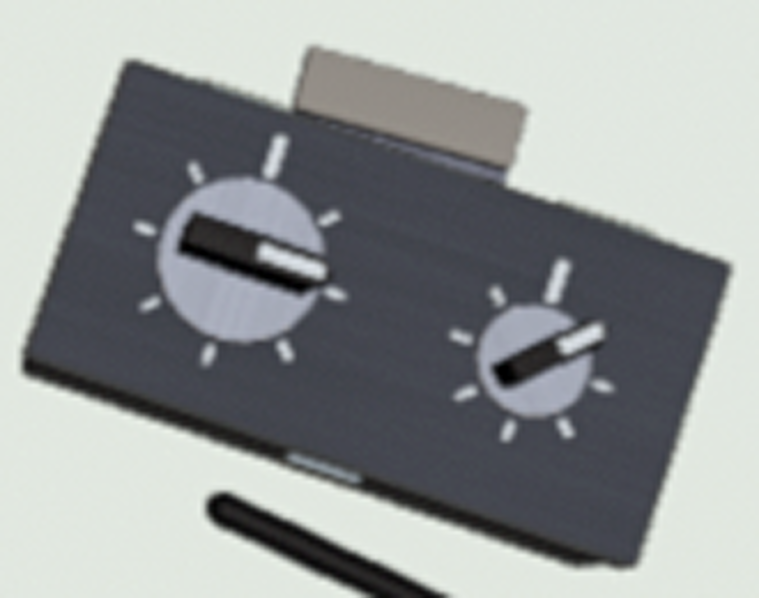

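The large pointer (tip near 326,270) is at the second tick, measured at 1.57 rad. The small pointer (tip near 603,328) is at the first tick, measured at 0.78 rad. The arm is clear of everything, so I'll hand in.

```bash
python3 -c "
from rig import r
print(r.sign_off())"
```

```text
the job is handed in; nothing more can be done
None
```

I turned the large dial to its second tick (measured about 1.57 rad), then the small dial to its first tick (about 0.78 rad), let go of both without touching the cash box, and handed the job in at about 12 s.

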